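# Open the double-latched dishwasher-tablet caddy

### The job

Open the child-safe tablet caddy: draw its side bolt right back, raise the lid a little until the hidden catch holds it, reach up under the lip to push that catch to the left until it stops, then swing the lid up so that it stands wide open by itself. Feel your way gently: do not strain the lid, bolt or catch, and leave the soap pump, brush and scraper where they are.

Things in the scene. Friction and masses are not known exactly. Their poses are not given: they have to be found in the camera images.
- caddy: White plastic tablet caddy, fixed on the counter: box 134 deep (x) x 180 wide (y) x 185 mm high. Origin on the counter under it, 78 mm behind the front wall's outer face, mid-width; the lid's lip looks along its own -x (toward the robot), left is +y, z up. The lid overhangs the front wall by 57 mm; the hidden catch sits there, under the overhang, behind the lid's skirt.
- catch_zone (a point): A fixed point under the lid's lip, 125 mm in front of the caddy's origin, 126 mm above the counter, on its middle line. The end of the catch's thumb tab is at this x and z, but its y is NOT known: the catch's pivot is 39 mm behind this point (x = -86 mm) and anywhere from 40 mm right to 40 mm left of the middle. Find it by feel, or look from low in front once the lid is up.
- catch (a joint): Angle of the hidden catch (rad): 0 to 0.1 holding, free of the lid from 0.7, stop at 0.88; stays where put. Its steel thumb tab (41 mm long from an upright pivot, 5 mm thick, 123 to 137 mm above the counter) points forward and 14 deg to the right at rest. Push its end left (+y), about 2.5 N: free after 27 mm, stop after 34 mm. It will not go right.
- bolt (a joint): Travel of the primary latch (m): 0 to 0.005 shut (tongue over the lid's right edge), 0.028 fully drawn. It slides to the caddy's right (-y) with about 2.5 N of friction and stays where it is left; the tongue is off the lid beyond 0.018.
- bolt_tab (a point): Point on the bolt's upright steel thumb tab, in its middle, 8 mm below its top, 226 mm above the counter, 20 mm in front of the caddy's origin. The tab spans 205 to 233 mm above the counter, 12 mm thick in the caddy's y, 26 mm in x; it stands on the 8 mm thick tongue, 18 mm outside the lid's right edge when shut. Moves with the bolt.
- lid (a joint): Opening angle of the lid (rad): 0 shut, 1.5 at its stop. The hinge is stiff, so the lid stays where it is left (about 6 to 9 N at the bar to raise it). With the bolt drawn it rises to about 0.33, where the hidden catch holds it; there ease off a little before pushing the catch.
- lid_bar (a point): Middle of the lid's round steel bar handle, 12 mm thick, 90 mm long along the caddy's y, on two end posts. The bar's axis is 38 mm above the lid's top face (231 mm above the counter when shut), 90 mm in front of the caddy's origin, 150 mm in front of the hinge line and 66 mm above it. Moves with the lid; its z is normal to the lid.
- lid_hinge (a point): Middle of the hinge line, which runs along the caddy's y at its back: 60 mm behind the caddy's origin, 165 mm above the counter.
- lid_lip (a point): Middle of the bottom outer edge of the 4 mm skirt that slopes 73 mm down and outward from the lid's front edge; when shut 135 mm in front of the caddy's origin, 117 mm up, hiding the tab. With the lid raised to the catch it is about 180 mm up, 140 mm in front: closed fingers leaning 27 to 45 deg (tips forward) reach in below it, tips about 120 mm above the counter, and sweep right to left.
- pump: Chrome soap pump, 62 mm diameter, 184 mm tall, standing to the left of the caddy. Origin at the centre of its foot. Leave alone.
- brush: Plastic dish brush lying to the right of the caddy. Leave alone.
- scraper: Grey silicone scraper, 195 mm long, 12 mm thick, lying flat to the right of the caddy's front. Leave alone.

How it is judged:
By the outcome, as a careful person would: the job done as asked, in the order asked, and still so for the second after the job is handed in, with the robot touching nothing.
It also fails if it takes over 72 s, if anything falls off the work surface, if the arm or the gripper's body presses on something with over 40 N, if the wrist force passes 120 N, or if a joint passes its speed limit or range.

### The arm

A 6-joint arm with a two-finger parallel gripper is mounted at the origin on the work surface. World frame = base frame: x ahead of the robot, y to its left, z up, the work surface at z = 0. Lengths are in m, angles in rad, forces in N, time in s.
With the tool pointing down it reaches from about 0.35 to 0.775 m from the base axis. Payload 7.3 kg.
Tool frame: the origin (TCP) lies at the very end of the fingers, on their centre line; the grasp point (between the pads) lies 19 mm behind it; z points along the fingers, y is the direction in which the jaws open and shut (so a half turn about z gives the same grasp; the last joint's range is limited). The gripper opens to 92 mm and grips with 3 to 60 N. Pads are 19 mm wide; open, the fingers measure 130 mm over their backs; the gripper's body (75 mm by 190 mm) begins 47 mm behind the grasp point.
Start: joints at [1.027, 0.342, 1.524, -0, 1.275, -0.146], TCP at [0.203, 0.484, 0.227] pointing down, gripper open.
Joint ranges: [-2.53, 2.53], [-0.77, 2.02], [0.04, 2.7], [-1, 4.14], [0.28, 2.66], [-3.11, 3.11]. Speed limits (rad/s): [2.57, 2.57, 3.14, 3.14, 3.14, 3.14].

### API

Orientations are given as [roll, pitch, yaw] about the fixed x, y, z axes, in that order (R = Rz(yaw) Ry(pitch) Rx(roll)).
In Python, from rig import read_state, get_image, job_done gives the robot as it stands.
- The arm moves only by the tool arm_command, never from a script. Its argument "deltas" is text: rows parted by semicolons, each of 4 numbers parted by spaces: the shift along the world's x, y, z in mm, then the turn about the world's z in rad. A call has 1 to 5 rows; each row is the pose to reach, as a shift and turn from the pose commanded when the call began; what a row does not reach only later rows make up. A row lasts 1/12 s, in which the tool goes at most 41.7 mm and 7.16 degrees, less where a joint would pass 70% of its speed; a pose out of reach is approached as far as the arm can. A call with a gripper value outside its range is refused whole. "jaw" is the finger opening in mm, from 0 to 91.8, set as the call begins (left out, the last holds). The fingers move at their own pace and stop on an object; the grip force is fixed at half the most. Time passes only in rows, so rows that repeat a pose let the fingers close. It gives the time, the measured TCP pose, the force and the opening at its end, in the units of the state.
- read_state(): the state, without advancing time (a new reading comes with each control period).
- get_image(name): name is "scene" or "top" or "wrist"; returns a dict with "pixels" (480x640x3 uint8, red, green, blue), "intrinsics" (3x3 intrinsics, pixels), "xyz" and "rotation" of the camera in the world. Camera axes: x right, y down, z forward; pixel columns grow to the right and rows downward; lengths in m; the calibration is good to about 2 mm. A picture is of the moment at which its call begins. There is no depth.
- job_done(): hands the job in, once; it reports no verdict.
The state is a dict: "clock": time; "joint_pos": joint angles; "joint_vel": joint speeds; "joint_torque": joint torques, N m; "tcp_pos": TCP position; "tcp_rot": TCP orientation; "ft_force": force on the tool from outside, world axes, zero at the start; "moment": the same for the moment, N m; "opening": finger opening in m.
Only numpy, scipy, OpenCV 4.12 (cv2) and the standard library are available. Lean on these libraries where they do the work, as an engineer would, in place of code of your own. Each camera call takes 0.05 s, during which the arm holds its last target. There are 200 camera calls.

## Working session

There is one attempt and no reset: what is moved stays moved. The work goes in short steps, Python scripts to look and compute and a tool call to move; the robot and the scene stay as the last step left them, time stands still between calls to the robot, and variables do not carry over. Pictures are saved under pics/ and viewed, about 8 in all and at most 12, crops included, and the job is handed in when it is done.

Besides the shell and the picture viewer there is one more tool, called after "Emit:" as name(argument=value, ...), one argument or row to a line, values as JSON. arm_command: Moves the arm, as the interface text tells. Its arguments: {"type":"object","properties":{"deltas":{"type":"string"},"jaw":{"type":"number"}},"required":["deltas"]}

```bash
ls; mkdir -p pics
cat > h.py <<'E'
import numpy as np,cv2,json,os
from rig import read_state,get_image,job_done
def shot(n,f):
    d=get_image(n); cv2.imwrite(f'pics/{f}.png',d['pixels'][:,:,::-1])
    np.savez(f'pics/{f}.npz',K=d['intrinsics'],t=d['xyz'],R=d['rotation']); return d
def cam(f):
    z=np.load(f'pics/{f}.npz'); return z['K'],z['t'],z['R']
def proj(f,P):
    K,t,R=cam(f); p=(np.atleast_2d(P)-t)@R@np.array(K).T; return p[:,:2]/p[:,2:]
def ray(f,u,z):
    K,t,R=cam(f); d=R@np.linalg.solve(K,[u[0],u[1],1]); return t+d*(z-t[2])/d[2]
E
python3 - <<'E'
from h import *
shot('scene','s0');shot('top','t0')
for f in('s0','t0'):print(cam(f))
print(read_state())
a=cv2.imread('pics/s0.png');b=cv2.imread('pics/t0.png')
E
```

```text
pics
(array([[522.12312372,   0.        , 327.01121992],
       [  0.        , 522.12312372, 233.31211727],
       [  0.        ,   0.        ,   1.        ]]), array([1.08861953, 0.39679827, 1.06350083]), array([-2.54503321e+00, -1.84228848e-03,  2.18839485e+00]))
(array([[463.94860237,   0.        , 317.18599188],
       [  0.        , 463.94860237, 241.80538851],
       [  0.        ,   0.        ,   1.        ]]), array([0.44072834, 0.03107564, 1.03643789]), array([-2.98712056, -0.00583592, -1.56782295]))
{'clock': 0.1, 'joint_pos': array([ 1.02701614e+00,  3.42670648e-01,  1.52491107e+00,  5.79384952e-06,
        1.27542233e+00, -1.46026224e-01]), 'joint_vel': array([-0.00055196, -0.00236172, -0.00215094, -0.0006294 , -0.00240264,
       -0.001306  ]), 'joint_torque': array([ 1.09922385e-03, -4.32006741e+01, -2.44693315e+01,  7.18227820e-02,
        5.24822040e-02, -3.22577570e-06]), 'tcp_pos': array([0.20315753, 0.48370301, 0.22610897]), 'tcp_rot': array([-3.14019708e+00, -2.10850891e-04,  2.74383685e+00]), 'ft_force': array([-0.34383526, -0.71161277,  0.31564051]), 'moment': array([-0.00257198, -0.00228666,  0.0129909 ]), 'opening': 0.0915787425580458}
```

View pics/t0.png

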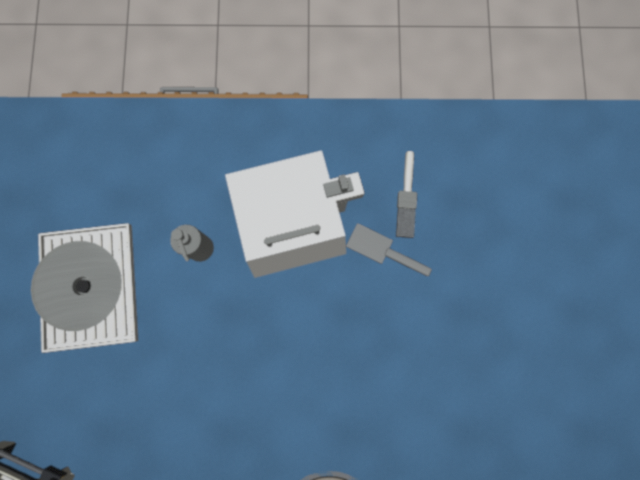

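View pics/s0.png

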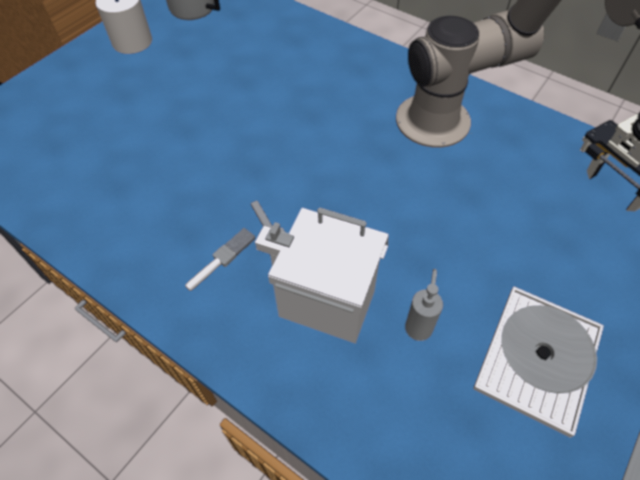

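```bash
cat >> h.py <<'E'
from scipy.spatial.transform import Rotation as Ro
from scipy.optimize import least_squares
def cam(f):
    z=np.load(f'pics/{f}.npz'); return z['K'],z['t'],Ro.from_euler('xyz',z['R']).as_matrix()
def crop(f,x,y,w,h,s):
    return cv2.resize(cv2.imread(f'pics/{f}.png')[y:y+h,x:x+w],None,fx=s,fy=s,interpolation=cv2.INTER_CUBIC)
E
python3 - <<'E'
from h import *
print(ray('t0',(292,235),.231),ray('s0',(342,217),.231))
cv2.imwrite('pics/c0.png',np.hstack([crop('t0',220,145,150,140,2.66),crop('s0',250,195,150,140,2.66)]))
B=np.array([[-.09,.045,.231],[-.09,-.045,.231]])
def W(p,P): return Ro.from_euler('z',p[2]).apply(P)+[p[0],p[1],0]
def res(p): return np.r_[(proj('t0',W(p,B))-[[267,240],[319,229]]).ravel(),(proj('s0',W(p,B))-[[363,223],[321,212]]).ravel()]
s=least_squares(res,[.55,.08,.2]);print(s.x,s.fun.round(1))
Q=np.array([[-.098-.0,-.09,.193],[.06,-.09,.193],[.06,.09,.193],[-.02,-.114,.233]])
print(proj('t0',W(s.x,Q)),proj('s0',W(s.x,Q)))
E
```

```text
[0.5781135  0.07112339 0.231     ] [0.57803765 0.07222352 0.231     ]
[0.66624479 0.09230221 0.2435431 ] [ 0.4  0.6 -1.9 -0.4 -0.3  0.7 -1.1 -1.8]
[[341.69665458 230.79454027]
 [321.20907597 151.17181789]
 [228.32363745 172.82281778]
 [345.26397041 182.00605306]] [[301.33185143 211.88215394]
 [269.05126231 273.63108196]
 [357.69720532 304.76534614]
 [273.42270689 226.02818247]]
```

View pics/c0.png

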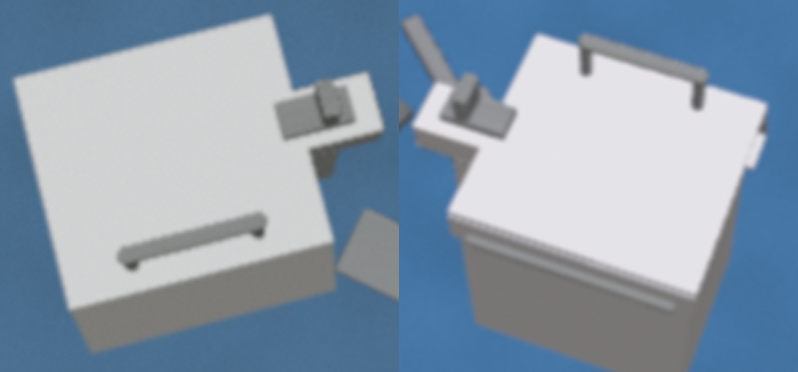

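Run:
```python
from h import *
def W(p,P): return Ro.from_euler('z',p[2]).apply(P)+[p[0],p[1],0]
def P(p):
    w,b,f,L=p[3:7]
    return W(p,[[-.09,L,.231],[-.09,-L,.231],[b,-w,.193],[b,w,.193],[f,w,.193],[f,-w,.193],[-.02,-w-.024-p[7],.233]])
T=[[265.5,241],[319.7,228],[321.9,150.6],[225.6,174.3],[245.6,261.2],[345.2,236.4],[343.5,180.5]]
S=[[365,223.5],[319.6,211],[268.8,275.1],[362,306.7],[388,233.7],[302.3,207.8],[275,225.5]]
def res(p): return np.r_[(proj('t0',P(p))-T).ravel(),(proj('s0',P(p))-S).ravel()]
s=least_squares(res,[.66,.09,.24,.09,.06,-.11,.045,0],x_scale=.01);print(s.x.round(4));print(s.fun.round(1))
print(P(s.x))
```

```text
[ 0.6655  0.0943  0.2577  0.0937  0.0609 -0.1101  0.0482 -0.0045]
[-0.3  0.6 -1.4  0.  -0.6 -0.5 -0.7 -0.3  0.2  0.3 -0.4 -0.3  0.1  1.1
 -0.2  0.5 -0.9 -1.  -0.5 -0.8 -0.8 -1.   0.2  0.1 -0.3 -0.3 -0.6  1.5]
[[ 0.5661863   0.11794909  0.231     ]
 [ 0.59074405  0.02476837  0.231     ]
 [ 0.74827281  0.01917854  0.193     ]
 [ 0.7004979   0.20045334  0.193     ]
 [ 0.53518473  0.15688511  0.193     ]
 [ 0.58295964 -0.02438969  0.193     ]
 [ 0.67500137 -0.02025954  0.233     ]]
```

Emit:
arm_command(
  deltas="0 0 41 0; 0 0 82 0; 0 0 123 0; 0 0 164 0; 0 0 205 0",
)

```text
clock: 0.52
tcp_pos: [0.203, 0.4835, 0.4336]
tcp_rot: [-3.141, -0.0, 2.744]
ft_force: [-0.6, 0.4, 0.1]
opening: 0.0921
```

Emit:
arm_command(
  deltas="0 0 41 0; 0 0 82 0; 0 0 123 0; 0 0 164 0; 0 0 205 0",
)

```text
clock: 0.93
tcp_pos: [0.204, 0.4849, 0.61]
tcp_rot: [3.136, 0.001, 2.744]
ft_force: [1.0, 1.7, 1.3]
opening: 0.0918
```

Emit:
arm_command(
  deltas="0 0 41 0; 0 0 82 0; 0 0 123 0; 0 0 164 0; 0 0 205 0",
)

```text
clock: 1.35
tcp_pos: [0.1704, 0.4057, 0.6791]
tcp_rot: [3.133, -0.002, 2.744]
ft_force: [0.4, -0.1, 0.6]
opening: 0.0918
```

Emit:
arm_command(
  deltas="0 0 41 0; 0 0 82 0; 0 0 123 0; 0 0 164 0; 0 0 205 0",
)

```text
clock: 1.77
tcp_pos: [0.1642, 0.3904, 0.6946]
tcp_rot: [3.097, 0.003, 2.744]
ft_force: [0.1, -0.0, -0.1]
opening: 0.0918
```

```bash
python3 -c "
from h import *
s=read_state();print(s['joint_pos'].round(3),s['tcp_pos'],s['tcp_rot'])"
```

```text
[ 0.987  0.402  0.037  0.011  2.657 -0.176] [0.16416361 0.3903733  0.69456876] [3.09654948 0.0031933  2.7435849 ]
```

Emit:
arm_command(
  deltas="0 0 41 0; 0 0 82 0; 0 0 123 0; 0 0 164 0; 0 0 205 0",
)

```text
clock: 2.18
tcp_pos: [0.1571, 0.3737, 0.7104]
tcp_rot: [3.058, 0.009, 2.743]
ft_force: [-0.4, -0.3, -0.2]
opening: 0.0916
```

Emit:
arm_command(
  deltas="0 0 -41 0; 0 0 -82 0; 0 0 -123 0; 0 0 -164 0; 0 0 -205 0",
)

```text
clock: 2.6
tcp_pos: [0.158, 0.3752, 0.5738]
tcp_rot: [3.057, 0.01, 2.743]
ft_force: [1.3, 0.2, 1.0]
opening: 0.0914
```

Emit:
arm_command(
  deltas="32 -22 -12 0.04; 63 -45 -24 0.08; 95 -68 -36 0.12; 127 -90 -48 0.16; 158 -113 -60 0.2",
  jaw=0,
)

```text
clock: 3.02
tcp_pos: [0.3172, 0.2612, 0.5142]
tcp_rot: [3.059, 0.009, 2.946]
ft_force: [0.1, 1.1, -0.7]
opening: 0.0631
```

Emit:
arm_command(
  deltas="32 -22 -12 0.04; 63 -45 -24 0.08; 95 -68 -36 0.12; 127 -90 -48 0.16; 158 -113 -60 0.2",
)

```text
clock: 3.43
tcp_pos: [0.4756, 0.148, 0.454]
tcp_rot: [3.059, 0.008, -3.138]
ft_force: [0.1, 1.4, 0.7]
opening: 0.0298
```

Emit:
arm_command(
  deltas="32 -22 -12 0.04; 63 -45 -24 0.08; 95 -68 -36 0.12; 127 -90 -48 0.16; 158 -113 -60 0.2",
)

```text
clock: 3.85
tcp_pos: [0.6335, 0.0352, 0.3936]
tcp_rot: [3.058, 0.008, -2.938]
ft_force: [0.0, 1.2, 0.6]
opening: 0.0009
```

Emit:
arm_command(
  deltas="20 -14 -30 0.03; 33 -23 -60 0.055; 33 -23 -95 0.055; 33 -23 -125 0.055; 33 -23 -145 0.055",
)

```text
clock: 4.27
tcp_pos: [0.664, 0.0132, 0.245]
tcp_rot: [3.057, 0.003, -2.886]
ft_force: [-1.1, 0.0, -0.2]
opening: 0.0005
```

Run:
```python
from h import *
shot('top','t1');shot('scene','s1');shot('wrist','w1')
cv2.imwrite('pics/c1.png',np.vstack([np.hstack([crop('t1',220,110,200,150,2),crop('s1',200,150,200,150,2)]),np.hstack([cv2.resize(cv2.imread('pics/w1.png'),(400,300)),np.zeros((300,400,3),np.uint8)])]))
s=read_state();print(s['tcp_pos'],s['tcp_rot'],s['joint_pos'])
```

```text
[0.66444863 0.01360784 0.24813883] [ 3.05717088  0.00489348 -2.88498946] [-0.13330227  0.61012837  1.02999928  0.08000049  1.52923058 -1.96534489]
```

View pics/c1.png

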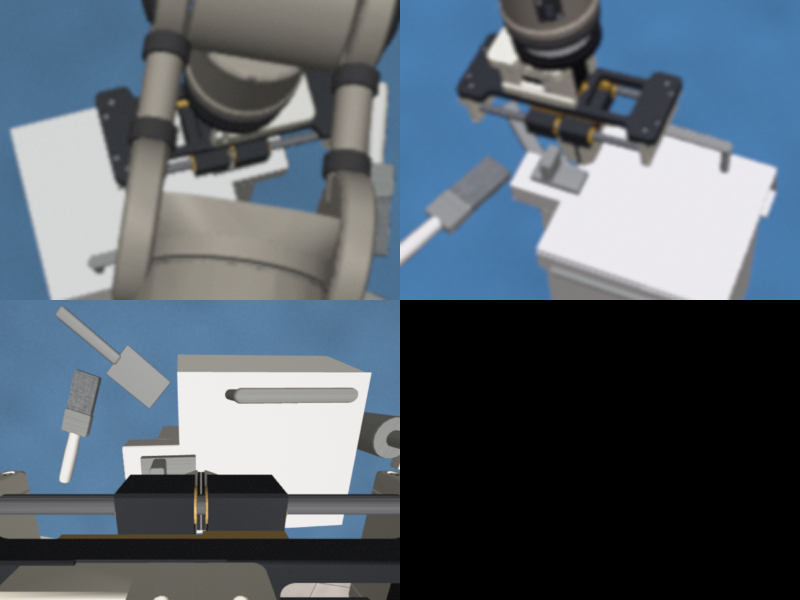

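Emit:
arm_command(
  deltas="0 0 -20 0; 0 0 -38 0; 1 -4 -38 0; 2 -8 -38 0",
)

```text
clock: 4.75
tcp_pos: [0.6676, 0.0054, 0.2135]
tcp_rot: [3.059, 0.01, -2.884]
ft_force: [1.4, -0.0, 0.7]
opening: 0.0005
```

Emit:
arm_command(
  deltas="1 -2.5 0 0; 1.5 -5 0 0; 2 -7.5 0 0; 2.5 -10 0 0;2.5 -10 0 0",
)

```text
clock: 5.17
tcp_pos: [0.6703, -0.005, 0.2132]
tcp_rot: [3.06, 0.011, -2.885]
ft_force: [0.2, 1.1, 1.4]
opening: 0.0006
```

Emit:
arm_command(
  deltas="1 -2.5 0 0; 1.5 -5 0 0; 2 -7.5 0 0; 2.5 -10 0 0;2.5 -10 0 0",
)

```text
clock: 5.58
tcp_pos: [0.6724, -0.0151, 0.212]
tcp_rot: [3.059, 0.009, -2.885]
ft_force: [0.1, 0.7, 1.9]
opening: 0.0005
```

Emit:
arm_command(
  deltas="1 -2.5 0 0; 1.5 -5 0 0; 2 -7.5 0 0; 2.5 -10 0 0;2.5 -10 0 0",
)

```text
clock: 6.0
tcp_pos: [0.6743, -0.0227, 0.212]
tcp_rot: [3.055, 0.009, -2.884]
ft_force: [-2.0, 7.8, 1.0]
opening: 0.0005
```

Emit:
arm_command(
  deltas="1 -2.5 0 0; 1.5 -5 0 0; 2 -7.5 0 0; 2.5 -10 0 0;2.5 -10 0 0",
)

```text
clock: 6.42
tcp_pos: [0.6745, -0.0237, 0.2123]
tcp_rot: [3.041, 0.007, -2.878]
ft_force: [-10.3, 35.1, 7.5]
opening: 0.0006
```

Run:
```python
from h import *
shot('scene','s2')
cv2.imwrite('pics/c2.png',crop('s2',220,170,150,112,4))
s=read_state();print(s['tcp_pos'],s['tcp_rot'],s['joint_pos'],s['ft_force'])
```

```text
[ 0.67449986 -0.02368328  0.21234436] [ 3.04132328  0.00656026 -2.87798571] [-0.19265463  0.65509915  1.04616332  0.09326353  1.47914759 -2.03773276] [-10.07584202  34.38960847   7.81221244]
```

View pics/c2.png

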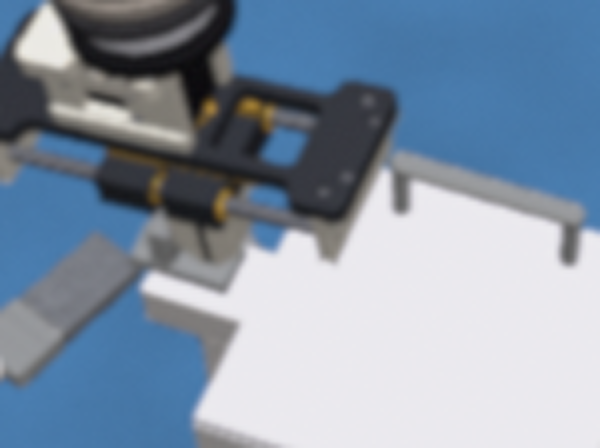

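Emit:
arm_command(
  deltas="-1 5 0 0; -2 10 0 0; -4 15 0 0; -6 22 0 0; -6 22 30 0",
)

```text
clock: 6.88
tcp_pos: [0.6683, -0.0117, 0.2356]
tcp_rot: [3.054, -0.002, -2.885]
ft_force: [-0.1, 0.4, -1.6]
opening: 0.0006
```

Emit:
arm_command(
  deltas="-10 0 40 0; -30 0 80 0; -60 0 120 0; -90 10 150 0; -125 20 170 0",
)

```text
clock: 7.3
tcp_pos: [0.5559, 0.0035, 0.4073]
tcp_rot: [3.061, 0.011, -2.887]
ft_force: [0.4, -0.3, 1.2]
opening: 0.0004
```

Run:
```python
from h import *
shot('scene','s3')
cv2.imwrite('pics/c3.png',crop('s3',220,170,200,150,3))
s=read_state();print(s['tcp_pos'],s['tcp_rot'],s['joint_pos'],s['ft_force'])
```

```text
[0.55154488 0.00566214 0.41392081] [ 3.06311917  0.01760994 -2.88520527] [-0.17460105  0.33465297  1.03584498  0.08052227  1.78726643 -1.98580853] [4.30038905 0.37672812 6.87949434]
```

View pics/c3.png

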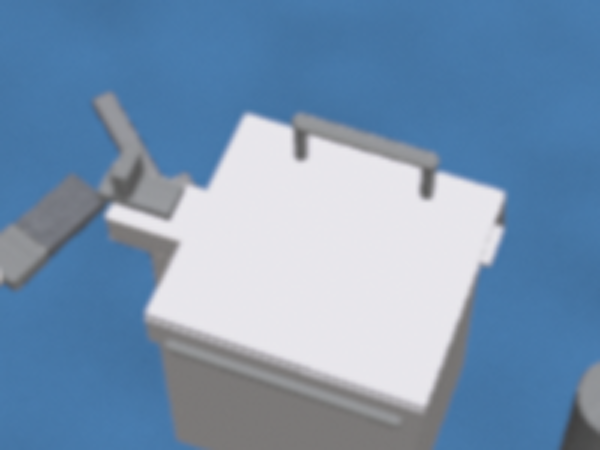

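Emit:
arm_command(
  deltas="-12 0 38 0; -24 0 76 0; -36 0 114 0; -48 0 152 0; -60 0 190 0",
)

```text
clock: 7.77
tcp_pos: [0.4947, 0.0043, 0.5974]
tcp_rot: [3.06, 0.01, -2.886]
ft_force: [2.6, -1.1, 1.2]
opening: 0.0002
```

Emit:
arm_command(
  deltas="-25 0 33 0; -50 0 66 0; -75 0 99 0; -100 0 132 0; -125 0 165 0",
)

```text
clock: 8.18
tcp_pos: [0.4293, 0.0114, 0.6929]
tcp_rot: [3.08, 0.066, -2.891]
ft_force: [0.8, -0.2, 1.1]
opening: 0.0007
```

Emit:
arm_command(
  deltas="-25 0 33 0; -50 0 66 0; -75 0 99 0; -100 0 132 0; -125 0 165 0",
)

```text
clock: 8.6
tcp_pos: [0.3977, 0.0259, 0.7201]
tcp_rot: [3.101, 0.128, -2.892]
ft_force: [1.2, 0.2, -0.2]
opening: 0.0005
```

Emit:
arm_command(
  deltas="-40 0 10 0; -80 0 20 0; -120 0 30 0; -160 0 40 0; -200 0 50 0",
)

```text
clock: 9.02
tcp_pos: [0.2036, 0.029, 0.7471]
tcp_rot: [3.109, 0.14, -2.891]
ft_force: [-1.0, -1.3, 0.5]
opening: 0.0006
```

```bash
python3 -c "
from h import *
s=read_state();print(s['joint_pos'].round(3),s['tcp_pos'],s['tcp_rot'])"
```

```text
[-0.438 -0.081  0.465  0.247  2.657 -2.037] [0.20356737 0.02899891 0.74708462] [ 3.10850408  0.13960998 -2.89129797]
```

Emit:
arm_command(
  deltas="0 0 41 0; 0 0 82 0; 0 0 123 0; 0 0 164 0; 0 0 205 0",
)

```text
clock: 9.43
tcp_pos: [0.2199, 0.0406, 0.7541]
tcp_rot: [3.114, 0.157, -2.892]
ft_force: [0.3, -0.3, -0.9]
opening: 0.0003
```

Emit:
arm_command(
  deltas="0 0 41 0; 0 0 82 0; 0 0 123 0; 0 0 164 0; 0 0 205 0",
)

```text
clock: 9.85
tcp_pos: [0.2256, 0.0511, 0.7613]
tcp_rot: [3.124, 0.183, -2.893]
ft_force: [-0.1, 0.3, 0.8]
opening: 0.0002
```

Emit:
arm_command(
  deltas="-25 0 33 0; -50 0 66 0; -75 0 99 0; -100 0 132 0; -125 0 165 0",
)

```text
clock: 10.27
tcp_pos: [0.1629, 0.072, 0.7623]
tcp_rot: [3.136, 0.204, -2.895]
ft_force: [-0.6, 0.1, -0.0]
opening: 0.0001
```

```bash
python3 -c "
from h import *
s=read_state();print(s['joint_pos'].round(3),s['tcp_pos'],s['tcp_rot'])"
```

```text
[-0.233 -0.138  0.434  0.212  2.657 -1.853] [0.16291491 0.07196688 0.76234801] [ 3.1364079   0.20442843 -2.89527558]
```

Emit:
arm_command(
  deltas="39 0 -10 0; 78 0 -20 0; 117 0 -30 0; 156 0 -40 0; 195 0 -50 0",
)

```text
clock: 10.68
tcp_pos: [0.3601, 0.0725, 0.7117]
tcp_rot: [3.136, 0.204, -2.893]
ft_force: [0.1, -0.5, -0.6]
opening: 0.0005
```

Emit:
arm_command(
  deltas="39 5 -10 0; 78 10 -20 0; 117 15 -30 0; 156 20 -40 0; 195 25 -50 0",
)

```text
clock: 11.1
tcp_pos: [0.551, 0.0968, 0.6489]
tcp_rot: [3.134, 0.2, -2.895]
ft_force: [-0.5, -0.8, 0.8]
opening: 0.0005
```

Emit:
arm_command(
  deltas="40 10 0 0; 80 20 0 0; 120 30 0 0; 160 40 0 0; 200 50 0 0",
)

```text
clock: 11.52
tcp_pos: [0.6426, 0.1238, 0.5868]
tcp_rot: [3.138, 0.235, -2.894]
ft_force: [0.5, 0.3, 0.5]
opening: 0.0005
```

Emit:
arm_command(
  deltas="40 10 0 0; 80 20 0 0; 120 30 0 0; 160 40 0 0; 200 50 0 0",
)

```text
clock: 11.93
tcp_pos: [0.7182, 0.1459, 0.5227]
tcp_rot: [3.139, 0.264, -2.894]
ft_force: [-0.8, 0.2, 0.2]
opening: 0.0004
```

```bash
python3 -c "
from h import *
s=read_state();print(s['joint_pos'].round(3),s['tcp_pos'],s['tcp_rot'])"
```

```text
[ 0.075  0.748  0.037  0.054  2.096 -1.71 ] [0.71815454 0.14588831 0.5227273 ] [ 3.13916136  0.26426379 -2.89422545]
```

Emit:
arm_command(
  deltas="28 7 29 0; 56 14 58 0; 84 21 87 0; 112 28 116 0; 140 35 145 0",
)

```text
clock: 12.35
tcp_pos: [0.7203, 0.1504, 0.5335]
tcp_rot: [3.141, 0.298, -2.894]
ft_force: [1.0, -0.3, 0.8]
opening: 0.0002
```

Emit:
arm_command(
  deltas="30 7 27 0; 60 14 54 0; 90 21 81 0; 120 28 108 0; 150 35 135 0",
)

```text
clock: 12.77
tcp_pos: [0.731, 0.1552, 0.5334]
tcp_rot: [3.141, 0.327, -2.894]
ft_force: [0.1, -0.5, -0.3]
opening: 0.0009
```

Emit:
arm_command(
  deltas="35 8 17 0; 70 16 34 0; 105 24 51 0; 140 32 68 0; 175 40 85 0",
)

```text
clock: 13.18
tcp_pos: [0.7621, 0.164, 0.5119]
tcp_rot: [-3.141, 0.359, -2.894]
ft_force: [0.1, -0.4, 0.4]
opening: 0.0005
```

```bash
python3 -c "
from h import *
s=read_state();print(s['joint_pos'].round(3),s['tcp_pos'],s['tcp_rot'])"
```

```text
[ 0.092  0.778  0.037  0.058  1.971 -1.694] [0.76210536 0.16395551 0.51191374] [-3.14092207  0.35855679 -2.89440341]
```

Emit:
arm_command(
  deltas="28 7 29 0; 56 14 58 0; 84 21 87 0; 112 28 116 0; 140 35 145 0",
)

```text
clock: 13.6
tcp_pos: [0.7637, 0.1676, 0.5252]
tcp_rot: [-3.14, 0.394, -2.894]
ft_force: [-0.6, -0.3, -0.4]
opening: 0.0003
```

Emit:
arm_command(
  deltas="28 7 29 0; 56 14 58 0; 84 21 87 0; 112 28 116 0; 140 35 145 0",
)

```text
clock: 14.02
tcp_pos: [0.7671, 0.1711, 0.535]
tcp_rot: [-3.139, 0.426, -2.894]
ft_force: [-0.7, 1.0, -0.6]
opening: 0.0004
```

Emit:
arm_command(
  deltas="28 7 29 0; 56 14 58 0; 84 21 87 0; 112 28 116 0; 140 35 145 0",
)

```text
clock: 14.43
tcp_pos: [0.7711, 0.1745, 0.545]
tcp_rot: [-3.138, 0.459, -2.894]
ft_force: [0.2, 0.1, -0.6]
opening: 0.001
```

Emit:
arm_command(
  deltas="28 7 29 0; 56 14 58 0; 84 21 87 0; 112 28 116 0; 140 35 145 0",
)

```text
clock: 14.85
tcp_pos: [0.7758, 0.1777, 0.5546]
tcp_rot: [-3.137, 0.493, -2.894]
ft_force: [-0.6, 0.1, -0.9]
opening: 0.0004
```

Emit:
arm_command(
  deltas="28 7 29 0; 56 14 58 0; 84 21 87 0; 112 28 116 0; 140 35 145 0",
)

```text
clock: 15.27
tcp_pos: [0.781, 0.1808, 0.5637]
tcp_rot: [-3.137, 0.528, -2.894]
ft_force: [0.6, -1.2, 0.1]
opening: 0.0007
```

Emit:
arm_command(
  deltas="28 7 29 0; 56 14 58 0; 84 21 87 0; 112 28 116 0; 140 35 145 0",
)

```text
clock: 15.68
tcp_pos: [0.7868, 0.1838, 0.5726]
tcp_rot: [-3.136, 0.562, -2.894]
ft_force: [-0.8, -0.7, 0.2]
opening: 0.0007
```

Emit:
arm_command(
  deltas="28 7 29 0; 56 14 58 0; 84 21 87 0; 112 28 116 0; 140 35 145 0",
)

```text
clock: 16.1
tcp_pos: [0.793, 0.1868, 0.5812]
tcp_rot: [-3.135, 0.597, -2.893]
ft_force: [0.1, 0.6, -0.8]
opening: 0.0007
```

```bash
python3 -c "
from h import *
s=read_state();print(s['joint_pos'].round(3),s['tcp_pos'],s['tcp_rot'])"
```

```text
[ 0.109  0.725  0.037  0.073  1.786 -1.67 ] [0.79299552 0.18677088 0.58117524] [-3.1353857   0.59657227 -2.89337277]
```

Emit:
arm_command(
  deltas="28 7 29 0; 56 14 58 0; 84 21 87 0; 112 28 116 0; 140 35 145 0",
)

```text
clock: 16.52
tcp_pos: [0.7995, 0.1896, 0.5896]
tcp_rot: [-3.135, 0.631, -2.893]
ft_force: [-0.1, -0.4, -0.5]
opening: 0.0001
```

Emit:
arm_command(
  deltas="28 7 29 0; 56 14 58 0; 84 21 87 0; 112 28 116 0; 140 35 145 0",
)

```text
clock: 16.93
tcp_pos: [0.8063, 0.1923, 0.5978]
tcp_rot: [-3.134, 0.666, -2.893]
ft_force: [-0.1, -0.5, 0.2]
opening: 0.0002
```

Emit:
arm_command(
  deltas="28 7 29 0; 56 14 58 0; 84 21 87 0; 112 28 116 0; 140 35 145 0",
)

```text
clock: 17.35
tcp_pos: [0.8133, 0.1949, 0.6061]
tcp_rot: [-3.134, 0.701, -2.892]
ft_force: [-0.9, -0.1, 0.4]
opening: 0.0002
```

Emit:
arm_command(
  deltas="28 7 29 0; 56 14 58 0; 84 21 87 0; 112 28 116 0; 140 35 145 0",
)

```text
clock: 17.77
tcp_pos: [0.8204, 0.1975, 0.6143]
tcp_rot: [-3.133, 0.736, -2.892]
ft_force: [-0.2, -0.7, -0.1]
opening: 0.0004
```

Emit:
arm_command(
  deltas="-34 -12 -18 0; -68 -24 -36 0; -102 -36 -54 0; -136 -48 -72 0; -170 -60 -90 0",
)

```text
clock: 18.18
tcp_pos: [0.7111, 0.1583, 0.5571]
tcp_rot: [-3.133, 0.737, -2.892]
ft_force: [1.2, -0.0, 2.2]
opening: 0.0003
```

Emit:
arm_command(
  deltas="-23 -14 -30 0; -46 -28 -60 0; -69 -42 -90 0; -92 -56 -120 0; -115 -70 -150 0",
)

```text
clock: 18.6
tcp_pos: [0.5953, 0.0882, 0.4071]
tcp_rot: [-3.132, 0.737, -2.892]
ft_force: [1.4, -0.5, -0.3]
opening: 0.0005
```

```bash
python3 -c "
from h import *
s=read_state();print(s['joint_pos'].round(3),s['tcp_pos'],s['tcp_rot'])"
```

```text
[-0.099  0.018  1.658  0.319  0.782 -2.064] [0.59532301 0.08817997 0.40713149] [-3.13235235  0.73682989 -2.89169622]
```

Emit:
arm_command(
  deltas="-22 -8 -28 0; -42 -16 -56 0; -60 -24 -84 0; -72 -30 -112 0; -79 -33 -140 0",
)

```text
clock: 19.02
tcp_pos: [0.5166, 0.0551, 0.2676]
tcp_rot: [-3.132, 0.737, -2.892]
ft_force: [0.6, 0.9, -0.2]
opening: 0.0007
```

Emit:
arm_command(
  deltas="13 4 -15 0; 26 7 -30 0; 39 11 -45 0; 51 14 -60 0; 51 14 -60 0",
)

```text
clock: 19.43
tcp_pos: [0.5694, 0.07, 0.2056]
tcp_rot: [-3.135, 0.733, -2.893]
ft_force: [-1.0, -0.3, -0.2]
opening: 0.0005
```

Run:
```python
from h import *
shot('scene','s4');shot('wrist','w4')
cv2.imwrite('pics/c4.png',np.hstack([crop('s4',240,130,200,220,2),cv2.resize(cv2.imread('pics/w4.png'),(400,300))[:,:].copy() if 0 else np.vstack([cv2.resize(cv2.imread('pics/w4.png'),(400,300)),np.zeros((140,400,3),np.uint8)])]))
s=read_state();print(s['tcp_pos'],s['tcp_rot'],s['joint_pos'],s['ft_force'])
```

```text
[0.56888412 0.06989717 0.20789289] [-3.1341147   0.73517569 -2.89217548] [-0.15859813  0.17956998  2.07992413  0.9652328   0.32080813 -2.82095091] [0.00082486 0.19433771 0.01792879]
```

View pics/c4.png

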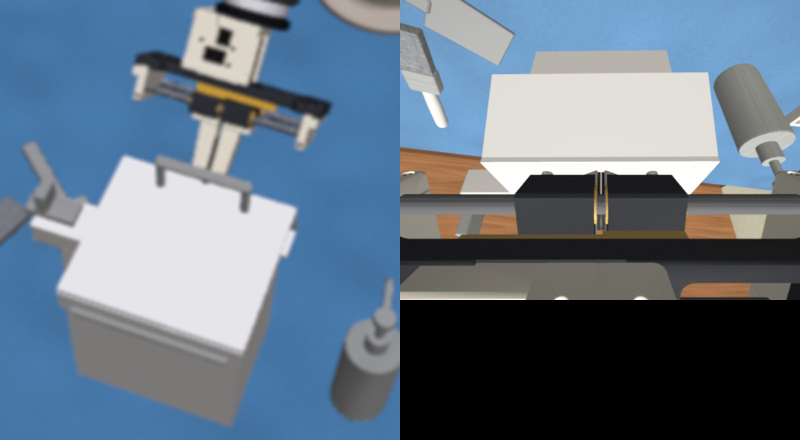

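```bash
cat >> h.py <<'E'
D=[([1.02701614,.34267,1.52491,0,1.27542,-.146026],[.20315753,.48370301,.22610897]),
([.987,.402,.037,.011,2.657,-.176],[.16416,.39037,.69457]),
([-.13330227,.61012837,1.02999928,.08000049,1.52923058,-1.96534489],[.66444863,.01360784,.24813883]),
([-.19265,.65510,1.04616,.09326,1.47915,-2.03773],[.6745,-.02368,.21234]),
([-.17460,.33465,1.03584,.08052,1.78727,-1.98581],[.55154,.00566,.41392]),
([-.438,-.081,.465,.247,2.657,-2.037],[.20357,.02900,.74708]),
([.075,.748,.037,.054,2.096,-1.71],[.71815,.14589,.52273]),
([.109,.725,.037,.073,1.786,-1.67],[.793,.18677,.58118]),
([-.099,.018,1.658,.319,.782,-2.064],[.59532,.08818,.40713]),
([-.15859813,.17956998,2.07992413,.9652328,.32080813,-2.82095091],[.56888,.0699,.20789])]
def fk(q,g):
    a,h,d,L2,e,L3,Lt=g
    Y=lambda t:Ro.from_euler('y',t); Z=lambda t:Ro.from_euler('z',t)
    R1=Z(q[0]);R2=R1*Y(q[1]);R3=R2*Y(q[2]);R5=R3*Z(q[3])*Y(q[4])
    p=np.array([0,0,h])+R1.apply([a,d,0])+R2.apply([0,0,L2])+R3.apply([e,0,L3])+R5.apply([0,0,Lt])
    return p,R5*Z(q[5])
G=least_squares(lambda g:np.concatenate([fk(q,g)[0]-p for q,p in D]),[0,.3,.07,.3,0,.3,.25]).x
LO=np.array([-2.53,-.77,.04,-1,.28,-3.11]);HI=np.array([2.53,2.02,2.7,4.14,2.66,3.11])
C=np.array([.6655,.0943,0]);CY=.2577
def w(x,y,z): return Ro.from_euler('z',CY).apply([x,y,z])+C
def loc(p): return Ro.from_euler('z',-CY).apply(np.array(p)-C)
def ik(p,tilt,az,q0,roll0):
    Rt=Ro.from_euler('xyz',[np.pi,tilt,az-np.pi])
    f=lambda q:np.r_[(fk(q,G)[0]-p)*10,(Rt.inv()*fk(q,G)[1]*roll0).as_rotvec()]
    return least_squares(f,np.clip(q0,LO+1e-3,HI-1e-3),bounds=(LO,HI))
E
python3 - <<'E'
from h import *
print(G,np.abs(np.concatenate([fk(q,G)[0]-p for q,p in D])).max())
q,_=D[-1];R=fk(q,G)[1]
print(R.as_euler('xyz'))
Rm=Ro.from_euler('xyz',[-3.1341147,.73517569,-2.89217548])
r0=R.inv()*Rm;print(r0.as_rotvec())
for tilt in(.5,.55,.6,.65,.735):
  for az in(-.15,0,.25,.4,.6):
    o=[]
    for y in(-.07,.0,.07):
      s=ik(w(-.122,y,.115),tilt,az,[-.16,.2,2.1,.9,.35,-2.8],r0)
      o.append((round(s.cost*1e4,2),*s.x[2:].round(2)))
    print(tilt,az,o)
E
```

```text
[1.37321324e-04 2.22670187e-01 7.65069357e-02 5.06069834e-01
 4.64808891e-02 3.79545983e-01 3.17784653e-01] 0.00031813197004623706
[-2.40640306 -0.00554648 -1.32639479]
[ 6.92809101e-09 -1.96405467e-09  1.57079634e+00]
0.5 -0.15 [(np.float64(0.03), np.float64(2.01), np.float64(-0.02), np.float64(0.28), np.float64(-1.55)), (np.float64(0.0), np.float64(2.04), np.float64(-0.3), np.float64(0.28), np.float64(-1.13)), (np.float64(0.0), np.float64(2.03), np.float64(-0.52), np.float64(0.34), np.float64(-0.77))]
0.5 0 [(np.float64(0.0), np.float64(2.02), np.float64(0.33), np.float64(0.3), np.float64(-2.06)), (np.float64(0.62), np.float64(2.04), np.float64(0.06), np.float64(0.28), np.float64(-1.66)), (np.float64(0.12), np.float64(2.05), np.float64(-0.25), np.float64(0.28), np.float64(-1.2))]
0.5 0.25 [(np.float64(0.0), np.float64(2.0), np.float64(0.64), np.float64(0.42), np.float64(-2.65)), (np.float64(0.0), np.float64(2.05), np.float64(0.56), np.float64(0.34), np.float64(-2.44)), (np.float64(0.0), np.float64(2.07), np.float64(0.36), np.float64(0.28), np.float64(-2.1))]
0.5 0.4 [(np.float64(0.
[... 5665 characters left out ...]
p.float64(-3.11)), (np.float64(107.22), np.float64(2.17), np.float64(1.3), np.float64(0.28), np.float64(-3.11))]
0.735 0.4 [(np.float64(123.61), np.float64(2.04), np.float64(0.97), np.float64(0.47), np.float64(-3.11)), (np.float64(99.12), np.float64(2.11), np.float64(1.07), np.float64(0.37), np.float64(-3.11)), (np.float64(75.96), np.float64(2.15), np.float64(1.19), np.float64(0.28), np.float64(-3.11))]
0.735 0.6 [(np.float64(220.83), np.float64(1.95), np.float64(0.81), np.float64(0.64), np.float64(-3.11)), (np.float64(173.65), np.float64(2.03), np.float64(0.89), np.float64(0.53), np.float64(-3.11)), (np.float64(127.36), np.float64(2.1), np.float64(1.0), np.float64(0.43), np.float64(-3.11))]
```

Emit:
arm_command(
  deltas="2 0.5 2 0; 4 1 4 0; 6 1.5 5.5 0; 7 2 8 0; 8 2 10 0",
)

```text
clock: 19.95
tcp_pos: [0.5752, 0.0715, 0.2174]
tcp_rot: [-3.133, 0.733, -2.892]
ft_force: [-10.0, -4.4, -2.5]
opening: 0.0005
```

Emit:
arm_command(
  deltas="2 0.5 4 0; 4 1 8 0; 6 1.5 12 0; 8 2 16 0; 8 2 16 0",
)

```text
clock: 20.37
tcp_pos: [0.5836, 0.0737, 0.2344]
tcp_rot: [-3.133, 0.734, -2.891]
ft_force: [-7.8, -2.8, -0.2]
opening: 0.0005
```

```bash
python3 -c "
from h import *
s=read_state();print(s['joint_pos'].round(3),s['tcp_pos'],loc(s['tcp_pos']),s['tcp_rot'],s['ft_force'])"
```

```text
[-0.142  0.162  2.006  0.756  0.371 -2.589] [0.5835814  0.07369602 0.23435708] [-0.08446461  0.00095393  0.23435708] [-3.13327193  0.73436814 -2.89114382] [-7.77736458 -2.82276199 -0.16890649]
```

Emit:
arm_command(
  deltas="2 0.5 3 0; 4 1 6 0; 7 2 9 0; 9 2.5 12 0; 9 2.5 12 0",
)

```text
clock: 20.78
tcp_pos: [0.5926, 0.0764, 0.2463]
tcp_rot: [-3.134, 0.734, -2.891]
ft_force: [-7.2, -1.0, 0.1]
opening: 0.0006
```

Emit:
arm_command(
  deltas="2 0.5 2 0; 4 1 5 0; 6 1.5 7 0; 6 1.5 7 0",
)

```text
clock: 21.12
tcp_pos: [0.5985, 0.078, 0.2531]
tcp_rot: [-3.134, 0.734, -2.891]
ft_force: [-7.3, -0.8, -0.9]
opening: 0.0005
```

```bash
python3 -c "
from h import *
s=read_state();print(s['joint_pos'].round(3),s['tcp_pos'],loc(s['tcp_pos']),s['tcp_rot'],s['ft_force'])"
```

```text
[-0.126  0.162  1.942  0.639  0.412 -2.453] [0.59853614 0.07795831 0.25314173] [-0.06891742  0.00126416  0.25314173] [-3.13378066  0.73384417 -2.89116616] [-7.26497893 -0.77972341 -0.85436904]
```

Emit:
arm_command(
  deltas="1.5 0.4 2 0; 3 0.8 4 0; 3 0.8 4 0",
)

```text
clock: 21.37
tcp_pos: [0.6015, 0.0787, 0.2569]
tcp_rot: [-3.134, 0.733, -2.891]
ft_force: [-5.7, -0.8, -1.9]
opening: 0.0003
```

Emit:
arm_command(
  deltas="1.5 0.4 1 0; 3 0.8 2 0; 3 0.8 2 0",
)

```text
clock: 21.62
tcp_pos: [0.6026, 0.0794, 0.2569]
tcp_rot: [-3.135, 0.729, -2.891]
ft_force: [-16.1, -5.2, -1.9]
opening: 0.0003
```

Emit:
arm_command(
  deltas="-3 -1 -2 0; -6 -2 -5 0; -25 -7 15 0; -45 -12 37 0; -65 -17 60 0",
)

```text
clock: 22.03
tcp_pos: [0.5402, 0.0619, 0.3201]
tcp_rot: [-3.133, 0.736, -2.892]
ft_force: [0.5, -0.1, 0.8]
opening: 0.0005
```

Emit:
arm_command(
  deltas="-30 -20 5 0; -65 -40 5 0; -100 -60 -5 0; -110 -75 -40 0; -110 -85 -80 0",
)

```text
clock: 22.45
tcp_pos: [0.4312, -0.0239, 0.2452]
tcp_rot: [-3.121, 0.741, -2.889]
ft_force: [5.3, 0.0, 2.4]
opening: 0.0004
```

```bash
python3 -c "
from h import *
s=read_state();print(s['joint_pos'].round(3),s['tcp_pos'],loc(s['tcp_pos']),s['tcp_rot'],s['ft_force'])
shot('scene','s5');shot('top','t5')
cv2.imwrite('pics/c5.png',np.hstack([crop('t5',200,130,200,200,2),crop('s5',220,130,200,200,2)]))
print(loc(ray('t0',(349,244),.01)),loc(ray('t0',(360,226),.01)),loc(ray('t0',(392,241),.01)))
"
```

```text
[-0.645 -0.148  2.288  0.928  0.699 -3.106] [ 0.43123702 -0.02389407  0.24520472] [-0.25664992 -0.05458754  0.24520472] [-3.12108584  0.74135583 -2.8890039 ] [5.26770572 0.0206273  2.41369475]
[-0.10299    -0.11760143  0.01      ] [-0.06964676 -0.15234246  0.01      ] [-0.12064472 -0.21273389  0.01      ]
```

View pics/c5.png

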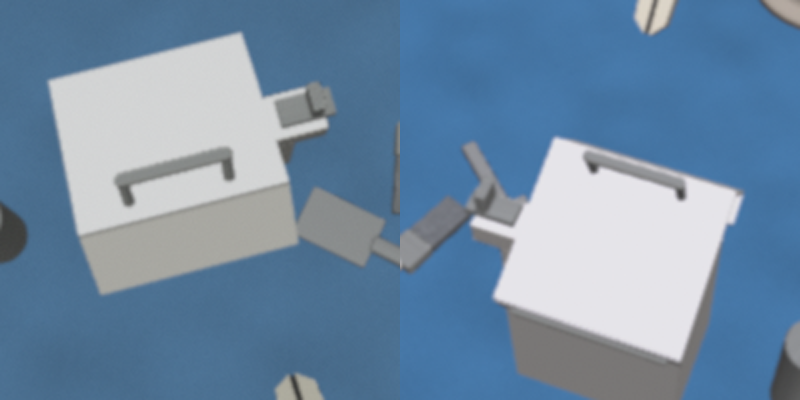

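```bash
python3 -c "
from h import *
p=np.array([.4312,-.0239,.2452])
for t in [(-.2,-.075,.15),(-.2,-.075,.115),(-.122,-.075,.115)]:print((w(*t)*1000).round(0),((w(*t)-p)*1000).round(0))
"
```

```text
[491. -29. 150.] [ 60.  -5. -95.]
[491. -29. 115.] [  60.   -5. -130.]
[567.  -9. 115.] [ 135.   15. -130.]
```

Emit:
arm_command(
  deltas="17 -13 -25 0; 34 -26 -50 0; 51 -39 -75 0; 60 -49 -95 0; 60 -49 -95 0",
)

```text
clock: 22.97
tcp_pos: [0.5087, -0.0523, 0.1971]
tcp_rot: [-3.134, 0.68, -2.908]
ft_force: [0.0, 0.2, 0.0]
opening: 0.001
```

```bash
python3 -c "
from h import *
s=read_state();print(s['joint_pos'].round(3),s['tcp_pos'],loc(s['tcp_pos']),s['tcp_rot'],s['ft_force'])
"
```

```text
[-0.533  0.118  2.157  0.969  0.549 -3.104] [ 0.50872297 -0.05230743  0.19708095] [-0.18896401 -0.10181051  0.19708095] [-3.13354477  0.68031342 -2.90776014] [0.01771937 0.17144738 0.02370775]
```

Emit:
arm_command(
  deltas="-20 6 -30 0; -40 12 -60 0; -60 18 -90 0; -60 24 -100 0; -60 24 -100 0",
)

```text
clock: 23.38
tcp_pos: [0.4629, -0.0088, 0.16]
tcp_rot: [-3.138, 0.624, -2.928]
ft_force: [0.1, -0.2, -0.3]
opening: 0.0002
```

```bash
python3 -c "
from h import *
s=read_state();print(s['joint_pos'].round(3),s['tcp_pos'],loc(s['tcp_pos']),s['tcp_rot'],s['ft_force'])
"
```

```text
[-0.437  0.096  2.292  1.024  0.423 -3.104] [ 0.462907   -0.00882089  0.15996012] [-0.22218421 -0.04808342  0.15996012] [-3.13763376  0.62436528 -2.92849875] [ 0.08412996 -0.18155857 -0.32742526]
```

Emit:
arm_command(
  deltas="-10 -10 -30 0; -20 -20 -60 0; -30 -30 -90 0; -30 -30 -100 0; -30 -30 -100 0",
)

```text
clock: 23.8
tcp_pos: [0.4537, -0.0196, 0.1314]
tcp_rot: [-3.14, 0.566, -2.948]
ft_force: [0.0, 0.8, 0.2]
opening: 0.0003
```

```bash
python3 -c "
from h import *
s=read_state();print(s['joint_pos'].round(3),s['tcp_pos'],loc(s['tcp_pos']),s['tcp_rot'],s['ft_force'])
"
```

```text
[-0.445  0.152  2.305  1.01   0.385 -3.104] [ 0.45371987 -0.01962858  0.1313927 ] [-0.23382239 -0.05619282  0.1313927 ] [-3.13967141  0.56583347 -2.94848127] [0.0062704  0.759135   0.15296483]
```

Emit:
arm_command(
  deltas="18 -1 -2 0; 36 -2 -4 0; 54 -3 -6 0; 72 -3 -9 0.025; 72 -3 -9 0.05",
)

```text
clock: 24.22
tcp_pos: [0.5285, -0.0228, 0.123]
tcp_rot: [-3.138, 0.568, -2.895]
ft_force: [0.4, -1.0, 0.6]
opening: 0.0004
```

```bash
python3 -c "
from h import *
s=read_state();print(s['joint_pos'].round(3),s['tcp_pos'],loc(s['tcp_pos']),s['tcp_rot'],s['ft_force'])
"
```

```text
[-0.382  0.291  2.134  0.95   0.395 -3.031] [ 0.52845852 -0.02280493  0.12297473] [-0.16236123 -0.07831197  0.12297473] [-3.13762927  0.56810972 -2.89536189] [ 0.41402396 -1.03498092  0.60362659]
```

Emit:
arm_command(
  deltas="10 2.5 0 0; 20 5 0 0; 28 7 0 0; 35 9 0 0; 35 9 0 0",
)

```text
clock: 24.63
tcp_pos: [0.5617, -0.0133, 0.1229]
tcp_rot: [-3.139, 0.567, -2.897]
ft_force: [-1.1, 0.3, 0.4]
opening: 0.0002
```

Emit:
arm_command(
  deltas="-1 3 0 0; -2 7 0 0; -3 10 0 0; -4 14 0 0; -4 14 0 0",
)

```text
clock: 25.05
tcp_pos: [0.5558, 0.0017, 0.1227]
tcp_rot: [-3.14, 0.566, -2.897]
ft_force: [-0.1, 0.3, -0.0]
opening: 0.0006
```

```bash
python3 -c "
from h import *
s=read_state();print(s['joint_pos'].round(3),s['tcp_pos'],loc(s['tcp_pos']),s['tcp_rot'],s['ft_force'])
"
```

```text
[-0.296  0.326  2.073  0.871  0.367 -2.877] [0.55577066 0.00171189 0.12272893] [-0.12970268 -0.06156542  0.12272893] [-3.13990743  0.56606476 -2.89712207] [-0.07968155  0.31974995 -0.04412928]
```

Emit:
arm_command(
  deltas="2 0.5 0 0; 4 1 0 0; 6 1.5 0 0; 6 1.5 0 0",
)

```text
clock: 25.38
tcp_pos: [0.5624, 0.0024, 0.1227]
tcp_rot: [-3.139, 0.566, -2.897]
ft_force: [-2.7, -2.1, 1.1]
opening: 0.0003
```

Emit:
arm_command(
  deltas="-0.8 3 0 0; -1.5 6 0 0; -2.3 9 0 0; -3 12 0 0; -3 12 0 0",
)

```text
clock: 25.8
tcp_pos: [0.5592, 0.0151, 0.1228]
tcp_rot: [-3.14, 0.566, -2.897]
ft_force: [-2.8, -0.3, 2.4]
opening: 0.0002
```

Emit:
arm_command(
  deltas="-0.8 3 0 0; -1.5 6 0 0; -2.3 9 0 0; -3 12 0 0; -3 12 0 0",
)

```text
clock: 26.22
tcp_pos: [0.5561, 0.0271, 0.1227]
tcp_rot: [-3.14, 0.566, -2.897]
ft_force: [-2.1, -1.3, 2.6]
opening: 0.0002
```

```bash
python3 -c "
from h import *
s=read_state();print(s['joint_pos'].round(3),s['tcp_pos'],loc(s['tcp_pos']),s['tcp_rot'],s['ft_force'])
"
```

```text
[-0.232  0.324  2.077  0.845  0.333 -2.798] [0.55611879 0.02707084 0.12271405] [-0.12290314 -0.03713258  0.12271405] [-3.13980021  0.56618251 -2.89704334] [-2.1046752  -1.2581358   2.57546363]
```

Emit:
arm_command(
  deltas="-0.5 2 0 0; -1 4 0 0; -1.5 6 0 0; -2 8 0 0; -2 8 0 0",
)

```text
clock: 26.63
tcp_pos: [0.5543, 0.0348, 0.1227]
tcp_rot: [-3.14, 0.566, -2.897]
ft_force: [-3.5, -0.1, 2.6]
opening: 0.0005
```

Emit:
arm_command(
  deltas="-0.5 2 0 0; -1 4 0 0; -1.5 6 0 0; -2 8 0 0; -2 8 0 0",
)

```text
clock: 27.05
tcp_pos: [0.5523, 0.0428, 0.1227]
tcp_rot: [-3.14, 0.566, -2.897]
ft_force: [-2.5, -1.1, 2.2]
opening: 0.0004
```

```bash
python3 -c "
from h import *
s=read_state();print(s['joint_pos'].round(3),s['tcp_pos'],loc(s['tcp_pos']),s['tcp_rot'],s['ft_force'],s['moment'])
"
```

```text
[-0.193  0.318  2.087  0.831  0.311 -2.753] [0.55225296 0.04280854 0.12274939] [-0.12263045 -0.02092933  0.12274939] [-3.13957423  0.56631533 -2.89718535] [-2.51664108 -1.0835676   2.24725648] [0.11845866 0.39364958 0.16764095]
```

Emit:
arm_command(
  deltas="-1 0 1 0; -2 2 1 0; -2.5 4 1 0; -3 6 1 0; -3 6 1 0",
)

```text
clock: 27.47
tcp_pos: [0.5492, 0.0489, 0.1236]
tcp_rot: [-3.14, 0.566, -2.897]
ft_force: [-0.4, 0.7, 0.0]
opening: 0.0005
```

Emit:
arm_command(
  deltas="-0.5 2 0 0; -1 4 0 0; -1.5 6 0 0; -2 8 0 0; -2 8 0 0",
)

```text
clock: 27.88
tcp_pos: [0.5472, 0.0568, 0.1237]
tcp_rot: [-3.14, 0.566, -2.897]
ft_force: [0.2, 1.1, 0.1]
opening: 0.0003
```

```bash
python3 -c "
from h import *
s=read_state();print(s['joint_pos'].round(3),s['tcp_pos'],loc(s['tcp_pos']),s['tcp_rot'],s['ft_force'],s['moment'])
"
```

```text
[-0.159  0.31   2.098  0.81   0.293 -2.705] [0.54720166 0.05681567 0.12372146] [-0.12394513 -0.00609736  0.12372146] [-3.13956974  0.56624138 -2.8971578 ] [0.23233831 1.13506465 0.0858429 ] [-0.05363216  0.30051427 -0.00347585]
```

Emit:
arm_command(
  deltas="-0.5 2 0 0; -1 4 0 0; -1.5 6 0 0; -2 8 0 0; -2 8 0 0",
)

```text
clock: 28.3
tcp_pos: [0.5454, 0.0643, 0.124]
tcp_rot: [-3.139, 0.566, -2.897]
ft_force: [-0.8, -2.3, 1.1]
opening: 0.0004
```

Emit:
arm_command(
  deltas="-0.5 2 0 0; -1 4 0 0; -1.5 6 0 0; -2 8 0 0; -2 8 0 0",
)

```text
clock: 28.72
tcp_pos: [0.5437, 0.0717, 0.1258]
tcp_rot: [3.14, 0.564, -2.897]
ft_force: [-0.5, -2.8, 0.4]
opening: 0.0002
```

```bash
python3 -c "
from h import *
s=read_state();print(s['joint_pos'].round(3),s['tcp_pos'],loc(s['tcp_pos']),s['tcp_rot'],s['ft_force'],s['moment'])
"
```

```text
[-0.123  0.302  2.099  0.762  0.283 -2.627] [0.54369319 0.07173771 0.12580915] [-0.12353476  0.00922609  0.12580915] [ 3.14038279  0.56397816 -2.89720875] [-0.52453929 -2.81781845  0.44445768] [-0.30279974  0.55474299 -0.14854995]
```

Emit:
arm_command(
  deltas="-0.5 2 -1 0.01; -1 4 -2 0.02; -1.5 6 -2 0.03; -2 8 -2 0.04; -2 8 -2 0.04",
)

```text
clock: 29.13
tcp_pos: [0.5427, 0.0796, 0.1248]
tcp_rot: [3.142, 0.567, -2.856]
ft_force: [-2.0, -1.5, 6.3]
opening: 0.0003
```

```bash
python3 -c "
from h import *
s=read_state();print(s['joint_pos'].round(3),s['tcp_pos'],loc(s['tcp_pos']),s['tcp_rot'],s['ft_force'],s['moment'])
"
```

```text
[-0.119  0.305  2.101  0.811  0.296 -2.706] [0.54266138 0.07955785 0.1248379 ] [-0.12253948  0.01705096  0.1248379 ] [ 3.14151973  0.56657319 -2.85625016] [-2.03346393 -1.51964038  6.30379836] [-0.09558155  0.1545958  -0.09206438]
```

Emit:
arm_command(
  deltas="-1 1 1 0; -2 2 1.5 0; -2.5 4 1.5 0; -3 6 1.5 0; -3 6 1.5 0",
)

```text
clock: 29.55
tcp_pos: [0.5389, 0.0857, 0.1254]
tcp_rot: [3.141, 0.564, -2.857]
ft_force: [1.1, -2.0, 1.9]
opening: 0.0005
```

```bash
python3 -c "
from h import *
s=read_state();print(s['joint_pos'].round(3),s['tcp_pos'],loc(s['tcp_pos']),s['tcp_rot'],s['ft_force'],s['moment'])
"
```

```text
[-0.104  0.299  2.106  0.791  0.29  -2.674] [0.53893611 0.08573388 0.12537462] [-0.12456772  0.02397245  0.12537462] [ 3.14075781  0.56446598 -2.85712376] [ 1.10987587 -1.97272281  1.94931374] [-0.2124405  -0.01391076 -0.24445415]
```

Emit:
arm_command(
  deltas="0 2 0 0; 0 4 0 0; -0.5 6 0 0.01; -0.5 6 0 0.01",
)

```text
clock: 29.88
tcp_pos: [0.5375, 0.092, 0.1246]
tcp_rot: [3.139, 0.562, -2.846]
ft_force: [-0.5, -0.7, -0.3]
opening: 0.0005
```

Emit:
arm_command(
  deltas="-0.2 1.5 0 0; -0.5 3 0 0; -0.8 4.5 0 0.01; -0.8 4.5 0 0.01",
)

```text
clock: 30.22
tcp_pos: [0.5371, 0.0961, 0.125]
tcp_rot: [3.14, 0.563, -2.837]
ft_force: [-2.8, -1.3, 2.2]
opening: 0.0005
```

```bash
python3 -c "
from h import *
s=read_state();print(s['joint_pos'].round(3),s['tcp_pos'],loc(s['tcp_pos']),s['tcp_rot'],s['ft_force'],s['moment'])
"
```

```text
[-0.085  0.3    2.106  0.791  0.291 -2.675] [0.53705073 0.09609923 0.12495131] [-0.12374917  0.03447604  0.12495131] [ 3.14015273  0.5633453  -2.83698097] [-2.79293277 -1.27874583  2.19351667] [-0.33125423  0.44585483 -0.30301286]
```

Emit:
arm_command(
  deltas="-0.5 1.5 0 0; -1 3 0 0; -1.3 4 0 0.01; -1.3 4 0 0.01",
)

```text
clock: 30.55
tcp_pos: [0.536, 0.0995, 0.1252]
tcp_rot: [3.141, 0.564, -2.828]
ft_force: [-5.1, -5.3, 3.0]
opening: 0.0006
```

```bash
python3 -c "
from h import *
s=read_state();print(s['joint_pos'].round(3),s['tcp_pos'],loc(s['tcp_pos']),s['tcp_rot'],s['ft_force'],s['moment'])
"
```

```text
[-0.079  0.299  2.107  0.796  0.291 -2.682] [0.53602503 0.09951936 0.12522998] [-0.12386935  0.03804463  0.12522998] [ 3.14118285  0.56415324 -2.82773369] [-5.06380559 -5.32102515  3.00926574] [-0.80005864  0.45678656 -0.76923615]
```

Emit:
arm_command(
  deltas="-0.5 1.5 0 0; -1 3 0 0; -1 3 0 0",
)

```text
clock: 30.8
tcp_pos: [0.5352, 0.103, 0.1255]
tcp_rot: [3.141, 0.565, -2.828]
ft_force: [-3.6, -3.5, 2.8]
opening: 0.0004
```

```bash
python3 -c "
from h import *
s=read_state();print(s['joint_pos'].round(3),s['tcp_pos'],loc(s['tcp_pos']),s['tcp_rot'],s['ft_force'],s['moment'])
"
```

```text
[-0.071  0.298  2.108  0.79   0.288 -2.67 ] [0.53520654 0.10298786 0.12548972] [-0.12377683  0.0416072   0.12548972] [ 3.140641    0.56455249 -2.82762045] [-3.59321862 -3.46454012  2.80053446] [-0.48302496  0.32297558 -0.54767527]
```

Emit:
arm_command(
  deltas="-1 2 0 0; -1.5 4 0 0; -2 6 0 0; -2 6 0 0",
)

```text
clock: 31.13
tcp_pos: [0.5331, 0.1093, 0.1257]
tcp_rot: [3.139, 0.563, -2.827]
ft_force: [-1.2, -0.2, 0.6]
opening: 0.0006
```

```bash
python3 -c "
from h import *
s=read_state();print(s['joint_pos'].round(3),s['tcp_pos'],loc(s['tcp_pos']),s['tcp_rot'],s['ft_force'],s['moment'])
"
```

```text
[-0.055  0.296  2.109  0.774  0.283 -2.641] [0.53311039 0.10926043 0.12567718] [-0.12420516  0.04820686  0.12567718] [ 3.13936402  0.5632976  -2.82681647] [-1.24456698 -0.18057578  0.64076167] [-0.1745789   0.3649476  -0.19795673]
```

Emit:
arm_command(
  deltas="-15 -4 0 0; -31 -8 0 0; -25 -36 0 -0.02; -17 -65 0 -0.03; -14 -74 1 -0.05",
)

```text
clock: 31.55
tcp_pos: [0.5206, 0.0322, 0.127]
tcp_rot: [3.141, 0.565, -2.879]
ft_force: [0.2, 0.5, 0.1]
opening: 0.0002
```

```bash
python3 -c "
from h import *
s=read_state();print(s['joint_pos'].round(3),s['tcp_pos'],loc(s['tcp_pos']),s['tcp_rot'],s['ft_force'],s['moment'])
"
```

```text
[-0.25   0.265  2.156  0.902  0.341 -2.887] [0.52062026 0.0321884  0.12702926] [-0.15592521 -0.02313696  0.12702926] [ 3.14148125  0.56476662 -2.87877166] [0.20397503 0.52768858 0.13214172] [-0.02171077  0.30978839 -0.03915503]
```

Emit:
arm_command(
  deltas="12 3 0 0; 24 6 0 0; 30 8 0 0; 33 8.5 0 0; 33 8.5 0 0",
)

```text
clock: 31.97
tcp_pos: [0.5527, 0.0438, 0.1266]
tcp_rot: [3.14, 0.563, -2.877]
ft_force: [0.5, 0.6, -0.4]
opening: 0.0005
```

Emit:
arm_command(
  deltas="1 0.3 0 0; 2 0.5 0 0; 3 0.8 0 0; 3 0.8 0 0",
)

```text
clock: 32.3
tcp_pos: [0.5554, 0.044, 0.1268]
tcp_rot: [3.14, 0.564, -2.878]
ft_force: [0.1, -1.0, 0.7]
opening: 0.0004
```

```bash
python3 -c "
from h import *
s=read_state();print(s['joint_pos'].round(3),s['tcp_pos'],loc(s['tcp_pos']),s['tcp_rot'],s['ft_force'],s['moment'])
"
```

```text
[-0.199  0.317  2.07   0.803  0.34  -2.744] [0.55535082 0.04399675 0.12677028] [-0.11933205 -0.02056986  0.12677028] [ 3.13999816  0.56372965 -2.87750863] [ 0.14180887 -1.0265382   0.68141742] [-0.07087186  0.33731008  0.04023824]
```

Emit:
arm_command(
  deltas="-0.8 3 0 0; -1.5 6 0 0; -2.3 9 0 0; -3 12 0 0; -3 12 0 0",
)

```text
clock: 32.72
tcp_pos: [0.552, 0.0566, 0.1267]
tcp_rot: [3.14, 0.563, -2.877]
ft_force: [-0.6, -0.3, 1.3]
opening: 0.0004
```

Emit:
arm_command(
  deltas="-0.5 2 0 0; -1 4 0 0; -1.6 6 0 0; -2 8 0 0; -2 8 0 0",
)

```text
clock: 33.13
tcp_pos: [0.5502, 0.0643, 0.1267]
tcp_rot: [3.14, 0.564, -2.877]
ft_force: [-0.6, 0.3, 0.2]
opening: 0.0002
```

Emit:
arm_command(
  deltas="-0.5 2 0 0; -1 4 0 0; -1.6 6 0 0; -2 8 0 0; -2 8 0 0",
)

```text
clock: 33.55
tcp_pos: [0.5482, 0.0723, 0.1267]
tcp_rot: [3.14, 0.564, -2.877]
ft_force: [-1.9, -1.2, 1.0]
opening: 0.0005
```

```bash
python3 -c "
from h import *
s=read_state();print(s['joint_pos'].round(3),s['tcp_pos'],loc(s['tcp_pos']),s['tcp_rot'],s['ft_force'],s['moment'])
"
```

```text
[-0.128  0.308  2.085  0.766  0.302 -2.65 ] [0.54821365 0.0723003  0.12671251] [-0.11902018  0.00861803  0.12671251] [ 3.13990755  0.56359576 -2.87721605] [-1.88066602 -1.15354737  1.02149545] [-0.11934538  0.32360419 -0.16050417]
```

Emit:
arm_command(
  deltas="-0.5 2 0 0; -1 4 0 0; -1.6 6 0 0.01; -2 8 0 0.01; -2 8 0 0.01",
)

```text
clock: 33.97
tcp_pos: [0.5462, 0.08, 0.1268]
tcp_rot: [3.14, 0.564, -2.867]
ft_force: [-4.4, -2.6, 3.6]
opening: 0.0004
```

Emit:
arm_command(
  deltas="-0.5 2 0 0; -1 4 0 0; -1.6 6 0 0.01; -2 8 0 0.01; -2 8 0 0.01",
)

```text
clock: 34.38
tcp_pos: [0.5441, 0.0881, 0.1267]
tcp_rot: [3.14, 0.563, -2.857]
ft_force: [-4.2, -2.9, 2.0]
opening: 0.0005
```

```bash
python3 -c "
from h import *
s=read_state();print(s['joint_pos'].round(3),s['tcp_pos'],loc(s['tcp_pos']),s['tcp_rot'],s['ft_force'],s['moment'])
"
```

```text
[-0.096  0.305  2.09   0.759  0.295 -2.634] [0.54410226 0.08808635 0.12665839] [-0.11897262  0.02493062  0.12665839] [ 3.13984422  0.56348012 -2.85746904] [-4.21022228 -2.8932823   2.03952667] [-0.44368157  0.37977176 -0.59538176]
```

Emit:
arm_command(
  deltas="-0.5 2 0 0; -1 4 0 0; -1.3 5 0 0; -1.3 5 0 0",
)

```text
clock: 34.72
tcp_pos: [0.543, 0.0931, 0.1267]
tcp_rot: [3.14, 0.564, -2.857]
ft_force: [-3.8, -2.9, 4.0]
opening: 0.0004
```

Emit:
arm_command(
  deltas="-0.4 1.5 0 0; -0.8 3 0 0; -0.8 3 0 0",
)

```text
clock: 34.97
tcp_pos: [0.5428, 0.095, 0.1269]
tcp_rot: [-3.141, 0.565, -2.858]
ft_force: [-3.0, -8.8, 2.6]
opening: -0.0001
```

```bash
python3 -c "
from h import *
s=read_state();print(s['joint_pos'].round(3),s['tcp_pos'],loc(s['tcp_pos']),s['tcp_rot'],s['ft_force'],s['moment'])
"
```

```text
[-0.077  0.303  2.092  0.742  0.282 -2.601] [0.54282714 0.09495412 0.12689466] [-0.11845534  0.03189658  0.12689466] [-3.1409142   0.56465424 -2.85765178] [-2.98341249 -8.77888772  2.63236201] [-1.21348828  0.33488919 -0.97724829]
```

Emit:
arm_command(
  deltas="-0.2 1 0 0; -0.4 2 0 0; -0.4 2 0 0",
)

```text
clock: 35.22
tcp_pos: [0.5426, 0.0959, 0.1271]
tcp_rot: [-3.141, 0.564, -2.859]
ft_force: [-3.2, -15.7, 1.9]
opening: 0.0008
```

Emit:
arm_command(
  deltas="1 -4 0 0; 1.5 -6 0 0; -15 -10 0 0; -35 -16 0 0; -52 -20 0 0",
)

```text
clock: 35.63
tcp_pos: [0.4889, 0.0782, 0.1265]
tcp_rot: [3.139, 0.563, -2.856]
ft_force: [0.3, -0.4, 0.2]
opening: -0.0001
```

Emit:
arm_command(
  deltas="-10 -5 35 0; -10 -10 75 0; -5 -10 115 0; 0 -10 155 0; 20 -12 185 0",
)

```text
clock: 36.05
tcp_pos: [0.5082, 0.0662, 0.3149]
tcp_rot: [3.141, 0.564, -2.856]
ft_force: [1.8, 0.5, -0.0]
opening: 0.0005
```

```bash
python3 -c "
from h import *
s=read_state();p=s['tcp_pos'];print(s['joint_pos'].round(3),p,loc(p),s['tcp_rot'],s['ft_force'],s['moment'])
print((w(-.117,0,.321)-p)*1000,(w(-.074,0,.253)-w(-.117,0,.321))*1000)
"
```

```text
[-0.17  -0.033  1.871  0.329  0.815 -2.194] [0.50819453 0.06624424 0.31493597] [-0.15926125  0.0129611   0.31493597] [ 3.14110832  0.56358567 -2.85607136] [ 1.75069183  0.539316   -0.0255803 ] [-0.03050421  0.29998758 -0.06665021]
[44.1689609  -1.76252812  6.06402991] [ 41.58008439  10.95885861 -68.        ]
```

Emit:
arm_command(
  deltas="20 -1 3 0; 44 -2 6 0; 58 2 -17 0; 72 5 -40 0; 85 9 -62 0",
)

```text
clock: 36.47
tcp_pos: [0.5956, 0.0754, 0.2489]
tcp_rot: [3.14, 0.563, -2.856]
ft_force: [0.5, 0.1, 0.3]
opening: 0.0007
```

Emit:
arm_command(
  deltas="2 0.5 1.5 0; 4 1 3 0; 6 1.5 4 0; 9 2.5 8 0; 12 3 12 0",
)

```text
clock: 36.88
tcp_pos: [0.6057, 0.0781, 0.2619]
tcp_rot: [3.139, 0.561, -2.858]
ft_force: [-2.9, 0.2, -5.8]
opening: 0.0005
```

```bash
python3 -c "
from h import *
s=read_state();p=s['tcp_pos'];print(s['joint_pos'].round(3),p,loc(p),s['tcp_rot'],s['ft_force'],s['moment'])
"
```

```text
[-0.106  0.208  1.752  0.331  0.684 -2.166] [0.60573902 0.07811873 0.26189017] [-0.06191151 -0.00041643  0.26189017] [ 3.13850372  0.56087753 -2.8575099 ] [-2.88444823  0.20316684 -5.82490621] [-0.13185805  1.37459515  0.11695301]
```

```bash
python3 -c "
from h import *
s=read_state();p=s['tcp_pos']
n=np.array([.845,0,.535]);d=np.array([.535,0,-.845])
bar=lambda t:np.array([.06-.1639*np.cos(.4145+t),0,.165+.1639*np.sin(.4145+t)])
for t in np.arange(.3,1.35,.05):
  tip=bar(t)-.0155*n+.012*d; print(t.round(2),tip.round(4),((w(*tip)-p)*1000).round(1))
"
```

```text
0.3 [-0.0705  0.      0.254 ] [-8.4 -1.8 -7.9]
0.35 [-0.065  0.     0.26 ] [-3.1 -0.4 -1.9]
0.4 [-0.0592  0.      0.2658] [2.6 1.1 3.9]
0.45 [-0.0531  0.      0.2713] [8.5 2.7 9.4]
0.5 [-0.0467  0.      0.2764] [14.6  4.3 14.5]
0.55 [-0.0401  0.      0.2813] [21.   6.  19.4]
0.6 [-0.0332  0.      0.2858] [27.6  7.7 23.9]
0.65 [-0.0262  0.      0.2899] [34.5  9.5 28. ]
0.7 [-0.0189  0.      0.2937] [41.5 11.4 31.8]
0.75 [-0.0115  0.      0.2971] [48.7 13.3 35.2]
0.8 [-0.0038  0.      0.3002] [56.  15.2 38.3]
0.85 [0.0039 0.     0.3028] [63.5 17.2 40.9]
0.9 [0.0118 0.     0.3051] [71.1 19.2 43.2]
0.95 [0.0197 0.     0.307 ] [78.9 21.2 45.1]
1.0 [0.0278 0.     0.3085] [86.7 23.3 46.6]
1.05 [0.0359 0.     0.3095] [94.5 25.3 47.7]
1.1 [0.0441 0.     0.3102] [102.4  27.4  48.3]
1.15 [0.0523 0.     0.3105] [110.3  29.5  48.6]
1.2 [0.0605 0.     0.3103] [118.2  31.6  48.4]
1.25 [0.0687 0.     0.3097] [126.2  33.7  47.9]
1.3 [0.0768 0.     0.3088] [134.   35.8  46.9]
```

Now θ≈0.375; follow the arc.

Emit:
arm_command(
  deltas="3 1 4 0; 8 2.5 9 0; 14 4 14 0; 20.5 6 19 0; 27 7.5 23.5 0",
)

```text
clock: 37.3
tcp_pos: [0.6344, 0.0856, 0.2872]
tcp_rot: [3.14, 0.565, -2.857]
ft_force: [-6.6, 0.7, -2.2]
opening: 0.0007
```

Emit:
arm_command(
  deltas="7 2 4 0; 14 4 8 0; 21 6 11.5 0; 28.5 7.5 14.5 0; 36 9.5 17 0",
)

```text
clock: 37.72
tcp_pos: [0.6709, 0.0952, 0.3051]
tcp_rot: [3.141, 0.567, -2.857]
ft_force: [-6.3, -0.6, -0.4]
opening: 0.001
```

```bash
python3 -c "
from h import *
s=read_state();p=s['tcp_pos'];print(s['joint_pos'].round(3),p,loc(p),s['tcp_rot'],s['ft_force'],s['moment'])
"
```

```text
[-0.058  0.291  1.516  0.253  0.811 -2.04 ] [0.67089174 0.0951674  0.30509517] [ 0.00543476 -0.00053536  0.30509517] [ 3.14063531  0.56664535 -2.85691665] [-6.26167144 -0.57048321 -0.41005732] [-0.11590974  1.23569478  0.06069794]
```

Emit:
arm_command(
  deltas="8 2 2 0; 15 4 4 0; 23 6 5 0; 31 8 6 0; 39 10.5 7 0",
)

```text
clock: 38.13
tcp_pos: [0.7102, 0.1053, 0.3122]
tcp_rot: [3.141, 0.567, -2.857]
ft_force: [-5.1, -2.4, -0.7]
opening: 0.0005
```

```bash
python3 -c "
from h import *
s=read_state();p=s['tcp_pos'];print(s['joint_pos'].round(3),p,loc(p),s['tcp_rot'],s['ft_force'],s['moment'])
shot('scene','s6');shot('top','t6')
cv2.imwrite('pics/c6.png',np.hstack([crop('t6',200,90,200,200,2),crop('s6',220,130,200,200,2)]))
"
```

```text
[-0.035  0.362  1.394  0.226  0.854 -1.993] [0.71016935 0.10530747 0.31218408] [ 0.04599964 -0.00074031  0.31218408] [ 3.14131447  0.56715984 -2.85702948] [-5.06742713 -2.35918669 -0.66440437] [-0.47385803  1.18891364 -0.21734349]
```

View pics/c6.png

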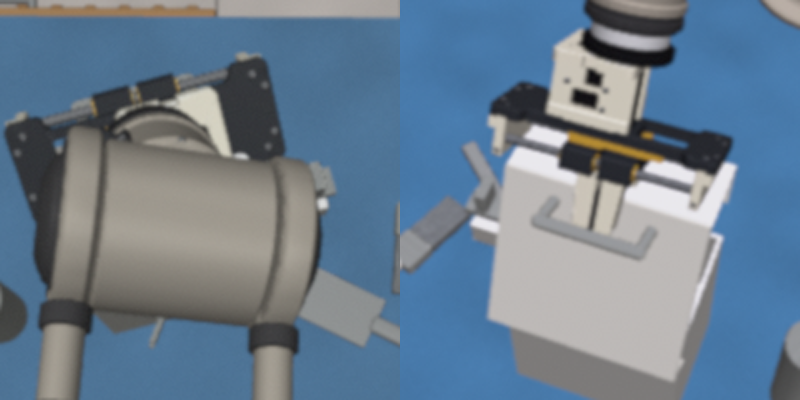

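Emit:
arm_command(
  deltas="-2.5 -0.5 -1.5 0; -17 -4 20 0; -35 -9 50 0; -54 -14 83 0; -75 -20 115 0",
)

```text
clock: 38.65
tcp_pos: [0.6333, 0.0853, 0.4269]
tcp_rot: [3.14, 0.566, -2.857]
ft_force: [1.3, 0.2, 1.0]
opening: 0.0004
```

Emit:
arm_command(
  deltas="-38 -10 10 0; -76 -20 10 0; -114 -30 5 0; -145 -38 -20 0; -150 -39 -58 0",
)

```text
clock: 39.07
tcp_pos: [0.4823, 0.0456, 0.3715]
tcp_rot: [-3.135, 0.575, -2.854]
ft_force: [1.9, -0.5, -0.1]
opening: 0.0001
```

```bash
python3 -c "
from h import *
s=read_state();p=s['tcp_pos'];print(s['joint_pos'].round(3),p,loc(p),s['tcp_rot'],s['ft_force'],s['moment'])
print((w(-.18,0,.287)-p)*1000,(w(-.0813,0,.287)-w(-.18,0,.287))*1000)
"
```

```text
[-0.249 -0.131  1.808  0.334  0.98  -2.224] [0.48225127 0.0455969  0.37145834] [-0.18960995 -0.00039261  0.37145834] [-3.13541185  0.57498293 -2.85430829] [ 1.94997995 -0.49024596 -0.13400842] [-0.06122345  0.24970502 -0.01600264]
[  9.19255797   2.82880589 -84.4583428 ] [95.44079836 25.15440336  0.        ]
```

Emit:
arm_command(
  deltas="0 0 -40 0; 9 3 -80 0; 35 10 -84 0; 65 18 -84 0; 90 25 -84 0",
)

```text
clock: 39.48
tcp_pos: [0.5754, 0.0715, 0.283]
tcp_rot: [3.141, 0.566, -2.858]
ft_force: [0.4, -0.1, 0.9]
opening: 0.0005
```

Emit:
arm_command(
  deltas="5 1 0 0; 10 2.5 0 0; 15 4 1 0; 20 5 4 0; 20 5 4 0",
)

```text
clock: 39.9
tcp_pos: [0.5946, 0.0762, 0.2879]
tcp_rot: [3.141, 0.566, -2.857]
ft_force: [0.8, 1.2, -0.7]
opening: 0.0005
```

```bash
python3 -c "
from h import *
s=read_state();p=s['tcp_pos'];print(s['joint_pos'].round(3),p,loc(p),s['tcp_rot'],s['ft_force'],s['moment'])
"
```

```text
[-0.113  0.16   1.739  0.314  0.738 -2.147] [0.59459333 0.07619925 0.28786608] [-0.07317835  0.00056803  0.28786608] [ 3.14078035  0.5658386  -2.85730751] [ 0.75487595  1.20927333 -0.68825179] [-0.06576316  0.34110049 -0.04744551]
```

Emit:
arm_command(
  deltas="5 1.5 4 0; 10 2.5 8 0; 15 4 12 0; 20 5 16 0; 25 6.5 19 0",
)

```text
clock: 40.32
tcp_pos: [0.6182, 0.0828, 0.3057]
tcp_rot: [3.139, 0.561, -2.857]
ft_force: [-7.7, -2.1, 1.3]
opening: 0.0008
```

Emit:
arm_command(
  deltas="5 1.5 3 0; 10 2.5 6 0; 15 4 9 0; 20 5 12 0; 25 6.5 14 0",
)

```text
clock: 40.73
tcp_pos: [0.6435, 0.0895, 0.32]
tcp_rot: [3.139, 0.562, -2.857]
ft_force: [-6.3, -0.6, 4.2]
opening: 0.0007
```

```bash
python3 -c "
from h import *
s=read_state();p=s['tcp_pos'];print(s['joint_pos'].round(3),p,loc(p),s['tcp_rot'],s['ft_force'],s['moment'])
"
```

```text
[-0.073  0.231  1.556  0.256  0.839 -2.051] [0.64346846 0.0894966  0.32001955] [-0.02252821  0.00097011  0.32001955] [ 3.13938165  0.56232702 -2.85728995] [-6.31645354 -0.60364198  4.17884144] [-0.08087132  0.97546211  0.07496122]
```

Emit:
arm_command(
  deltas="4 1 2 0; 8 2 4 0; 12 3 6 0; 15 4 8 0; 15 4 8 0",
)

```text
clock: 41.15
tcp_pos: [0.6583, 0.0934, 0.3267]
tcp_rot: [3.139, 0.56, -2.857]
ft_force: [-5.5, -1.1, -0.8]
opening: 0.0006
```

Emit:
arm_command(
  deltas="2 0.5 1 0; 4 1 2 0; 6 1.5 3 0; 6 1.5 3 0",
)

```text
clock: 41.48
tcp_pos: [0.6594, 0.0938, 0.3267]
tcp_rot: [3.138, 0.548, -2.856]
ft_force: [-30.3, -9.1, 4.2]
opening: 0.0005
```

```bash
python3 -c "
from h import *
s=read_state();p=s['tcp_pos'];print(s['joint_pos'].round(3),p,loc(p),s['tcp_rot'],s['ft_force'],s['moment'])
"
```

```text
[-0.061  0.263  1.487  0.235  0.885 -2.019] [0.65939578 0.09381511 0.3267488 ] [-0.00602623  0.00108683  0.3267488 ] [ 3.13804512  0.54787866 -2.85647517] [-30.29632955  -9.0941412    4.17405405] [-1.28137038  4.43539405 -0.0161244 ]
```

Emit:
arm_command(
  deltas="-8 -2 -4 0; -16 -4 -8 0; -40 -10 -8 0; -75 -20 -4 0; -110 -30 0 0",
)

```text
clock: 41.9
tcp_pos: [0.5544, 0.0647, 0.3304]
tcp_rot: [3.14, 0.564, -2.857]
ft_force: [0.1, -0.2, 0.9]
opening: 0.0002
```

Emit:
arm_command(
  deltas="-20 -5 5 0; -40 -10 10 0; -60 -15 15 0; -60 -15 15 0; -60 -15 15 0",
)

```text
clock: 42.32
tcp_pos: [0.4953, 0.0494, 0.3469]
tcp_rot: [-3.141, 0.567, -2.858]
ft_force: [-0.5, -0.7, 0.6]
opening: 0.0005
```

```bash
python3 -c "
from h import *
s=read_state();p=s['tcp_pos'];print(p,loc(p),s['ft_force'])
shot('scene','s7');shot('top','t7')
cv2.imwrite('pics/c7.png',np.hstack([crop('t7',160,90,280,280,1.42),crop('s7',180,130,280,280,1.42)]))
hp=lambda x,z,t,y:w(.06-np.hypot(.06-x,z-.165)*np.cos(np.arctan2(z-.165,.06-x)+t),y,.165+np.hypot(.06-x,z-.165)*np.sin(np.arctan2(z-.165,.06-x)+t))
for t in(1.2,1.35,1.5):print(t,[(proj(f,[hp(-.11,.1856,t,.09),hp(-.11,.1856,t,-.09),hp(-.135,.117,t,.09),hp(-.135,.117,t,-.09)]).round(0).tolist()) for f in('t7','s7')])
"
```

```text
[0.49528593 0.04937477 0.34694326] [-1.76042900e-01 -6.14683354e-05  3.46943258e-01] [-0.52368784 -0.72307802  0.60067425]
1.2 [[[217.0, 173.0], [327.0, 146.0], [227.0, 217.0], [339.0, 189.0]], [[372.0, 246.0], [273.0, 215.0], [385.0, 214.0], [290.0, 185.0]]]
1.35 [[[213.0, 157.0], [323.0, 130.0], [222.0, 199.0], [335.0, 171.0]], [[367.0, 257.0], [267.0, 225.0], [381.0, 220.0], [283.0, 190.0]]]
1.5 [[[209.0, 142.0], [319.0, 115.0], [216.0, 180.0], [331.0, 151.0]], [[363.0, 269.0], [261.0, 236.0], [377.0, 229.0], [277.0, 198.0]]]
```

View pics/c7.png

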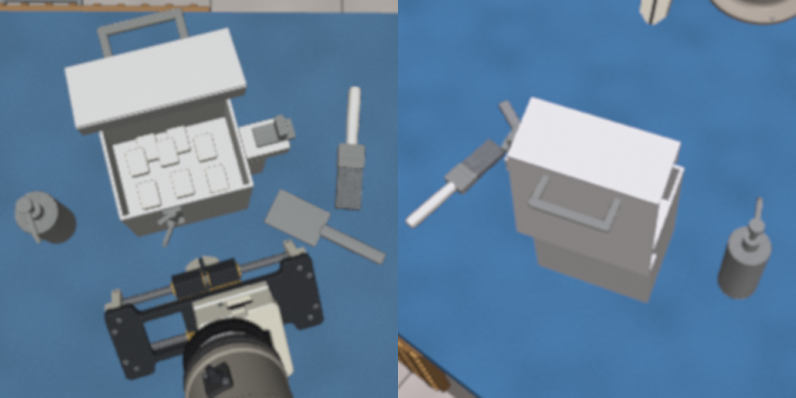

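```bash
python3 -c "
from h import *
im=crop('t7',245,215,60,60,10)
for t,c in((.7,(0,0,255)),(.88,(0,255,0))):
  for yp in(.012,):
    a=proj('t7',[w(-.086,yp,.137),w(-.086-.041*np.cos(t-.244),yp+.041*np.sin(t-.244),.137)])
    a=((a-[245,215])*10).astype(int)+5; cv2.line(im,tuple(map(int,a[0])),tuple(map(int,a[1])),c,1)
cv2.imwrite('pics/c8.png',im)"
```

```text
(no output)
```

View pics/c8.png

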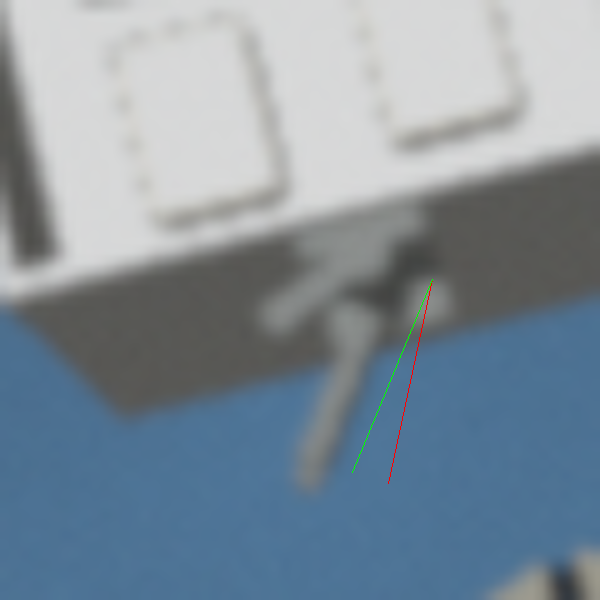

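```bash
python3 -c "
from h import *
print(job_done())"
```

```text
the job is handed in; nothing more can be done
None
```

The caddy is open: I drew the bolt to its stop, raised the lid to the catch, pushed the catch left to its stop, then swung the lid up to its stop. I handed the job in at about 42 s of the 72 s allowed.

**Last checks:**
- **Lid:** the last pictures show it standing open by itself. Its lip is within about 2 px of where 1.5 rad would put it.
- **Bolt:** it shows fully drawn.
- **Pump, brush and scraper:** they look undisturbed, and the arm never went near them.
- **Arm:** it is clear of everything and reads under 1 N.

**What went less well:**
- **Catch:** the first sweep slipped off the end of the tab part way, so I went back deeper and pushed again. On the second push the force rose from about 3 N to 16 N over the last few millimetres, which I took as the stop. The last picture gives an angle of about 0.83 rad, against 0.88 at the stop. That is well past the 0.7 where the lid comes free, but the image is coarse (about ±0.05 rad), so I can't fully confirm it is on the stop.
- **Contact forces:** I pressed harder than I wanted at two stops, about 37 N on the bolt and 32 N on the lid, and backed off straight away. During the sweeps a few newtons (about 3 to 6 N) pressed back on the tool, probably its body brushing the lid's lip.

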